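# Clamp a square tube in the grinding fixture with U-bolts from the drawer

## Task

Get the square steel tube ready for grinding: lay it flat on the blue fixture plate, between the brass pins and the end stops. Then fasten it with every U-bolt kept in the cabinet's drawer, each at a clamping place of its own (any will do), straddling the tube with both legs through the pair of holes and pushed down until its crown rests on the tube. Finally shut the drawer fully, let go of everything, and leave the other things on the bench where they are.

Things in the scene. Friction and masses are not known exactly. Their poses are not given: they have to be found in the camera images.
- fixture: Fixed clamping fixture: blue plate 290 x 90 x 10 mm, top 50 mm above the bench. Origin on the bench under its centre; x along its length, y across. The tube lies on it centred along x, between 4 tapered brass pins (11 mm high, x +-112, y +-22 mm; 34 mm clear across at the foot, 40 at the tips) and two dark end stops 12 mm high, 264 mm apart. Hole pairs at x -90, -30, 30, 90 mm: see the stations.
- tube: Square steel tube, 30 x 30 mm, 250 mm long, about 0.4 kg, black end plugs. Origin at its centre, x along its length. Starts flat on the bench (centre 15 mm up); lying in the fixture its centre is 65 mm and its top 80 mm above the bench.
- drawer (a joint): Opening of the cabinet's drawer: 0 shut, 0.15 m fully open. Slides along the cabinet's -x with about 2.5 N of friction and light damping (12 N s/m), stays where it is left, no catch. From 0.13 m on, all U-bolts in it are clear of the cabinet's front edge and can be taken from above.
- handle (a point): Middle of the drawer's handle, moving with it: level steel bar 110 mm long (cabinet's y), 10 mm thick (x), 14 mm high, centre 96 mm above the bench. The grey drawer front's outer face is 40 mm from here towards the cabinet's +x (35 mm clear gap behind the bar); posts join it to the front 50 mm to either side.
- cabinet: Fixed green drawer cabinet, 240 (x) x 270 (y) x 122 mm high. Origin on the bench under its centre; the drawer opens towards its -x; front panel's top edge 118 mm above the bench. U-bolts stand legs down in 12 mm square pockets, 42 mm deep, of a black holder in the drawer, 60 mm apart in a row across y, the plane of each U along the cabinet's x. A cardboard box is fixed on its top, at the back.
- station0 (a point): Clamping place 0 of the fixture: point on the plate's top (50 mm above the bench), midway between two square through holes 12 x 12 mm, centred 25 mm to either side along the fixture's y.
- ubolt0: Square U-bolt, 0.15 kg; None if absent. Origin midway between its leg tips. Round-ended legs 8 mm thick, x +-25, 54 mm long; crown bar 58 x 10 x 10 mm (z 54 to 64 mm). Above it an orange grip tab 30 (x) x 10 (y) x 24 mm, centre at z 76, top at z 88 mm. Origin above the bench: 18 mm in the drawer, 50 mm when the legs meet the plate's top, 26 mm seated, crown on the tube.
- station1 (a point): Clamping place 1 of the fixture: point on the plate's top (50 mm above the bench), midway between two square through holes 12 x 12 mm, centred 25 mm to either side along the fixture's y.
- ubolt1: Square U-bolt, 0.15 kg; None if absent. Origin midway between its leg tips. Round-ended legs 8 mm thick, x +-25, 54 mm long; crown bar 58 x 10 x 10 mm (z 54 to 64 mm). Above it an orange grip tab 30 (x) x 10 (y) x 24 mm, centre at z 76, top at z 88 mm. Origin above the bench: 18 mm in the drawer, 50 mm when the legs meet the plate's top, 26 mm seated, crown on the tube.
- station2 (a point): Clamping place 2 of the fixture: point on the plate's top (50 mm above the bench), midway between two square through holes 12 x 12 mm, centred 25 mm to either side along the fixture's y.
- ubolt2: Square U-bolt, 0.15 kg; None if absent. Origin midway between its leg tips. Round-ended legs 8 mm thick, x +-25, 54 mm long; crown bar 58 x 10 x 10 mm (z 54 to 64 mm). Above it an orange grip tab 30 (x) x 10 (y) x 24 mm, centre at z 76, top at z 88 mm. Origin above the bench: 18 mm in the drawer, 50 mm when the legs meet the plate's top, 26 mm seated, crown on the tube.
- station3 (a point): Clamping place 3 of the fixture: point on the plate's top (50 mm above the bench), midway between two square through holes 12 x 12 mm, centred 25 mm to either side along the fixture's y.
- ubolt3: Square U-bolt, 0.15 kg; None if absent. Origin midway between its leg tips. Round-ended legs 8 mm thick, x +-25, 54 mm long; crown bar 58 x 10 x 10 mm (z 54 to 64 mm). Above it an orange grip tab 30 (x) x 10 (y) x 24 mm, centre at z 76, top at z 88 mm. Origin above the bench: 18 mm in the drawer, 50 mm when the legs meet the plate's top, 26 mm seated, crown on the tube.
- disc: Bystander, not to be disturbed: black rubber-bonded grinding disc lying flat, 90 mm across, 12 mm thick.
- wrench: Bystander, not to be disturbed: steel wrench lying on the bench.
- compound_tin: Bystander, not to be disturbed: tin of polishing compound, 68 mm across, 75 mm high.
- mug: Bystander, not to be disturbed: blue mug, 80 mm across, 95 mm high.
- offcut: Bystander, not to be disturbed: wooden offcut 90 x 45 x 35 mm.
- screwdriver: Bystander, not to be disturbed: screwdriver lying on the bench.

How it is judged (in metres and radians):
On the way, in this order (a step that is already met when the one before it is completed fails the run):
1. the tube lies in the fixture, between pins and stops (x of tube in the frame of fixture between -0.012 and 0.012 m and y of tube in the frame of fixture between -0.005 and 0.005 m and z of tube in the frame of fixture between 0.06 and 0.069 m and angle between the x axis of tube and the x axis of fixture, either way round below 0.05 rad and linear speed of tube below 0.03 m/s), for 0.2 s.
2. every U-bolt sits over the tube with its legs through a pair of holes (x of tube in the frame of fixture between -0.012 and 0.012 m and y of tube in the frame of fixture between -0.005 and 0.005 m and z of tube in the frame of fixture between 0.06 and 0.069 m and angle between the x axis of tube and the x axis of fixture, either way round below 0.05 rad and (horizontal distance between ubolt0 and station0 below 0.007 m or horizontal distance between ubolt0 and station1 below 0.007 m or horizontal distance between ubolt0 and station2 below 0.007 m or horizontal distance between ubolt0 and station3 below 0.007 m) and z of ubolt0 in the frame of fixture between 0.019 and 0.031 m and angle between each of ubolt0, ubolt1, ubolt2, ubolt3's own z axis and vertical below 0.1 rad and angle between the x axis of each of ubolt0, ubolt1, ubolt2, ubolt3 and the y axis of fixture, either way round below 0.12 rad and (horizontal distance between ubolt1 and station0 below 0.007 m or horizontal distance between ubolt1 and station1 below 0.007 m or horizontal distance between ubolt1 and station2 below 0.007 m or horizontal distance between ubolt1 and station3 below 0.007 m) and z of ubolt1 in the frame of fixture between 0.019 and 0.031 m and (horizontal distance between ubolt2 and station0 below 0.007 m or horizontal distance between ubolt2 and station1 below 0.007 m or horizontal distance between ubolt2 and station2 below 0.007 m or horizontal distance between ubolt2 and station3 below 0.007 m) and z of ubolt2 in the frame of fixture between 0.019 and 0.031 m and (horizontal distance between ubolt3 and station0 below 0.007 m or horizontal distance between ubolt3 and station1 below 0.007 m or horizontal distance between ubolt3 and station2 below 0.007 m or horizontal distance between ubolt3 and station3 below 0.007 m) and z of ubolt3 in the frame of fixture between 0.019 and 0.031 m), for 0.2 s.
At the end, for the whole second after the job is handed in: Tube flat on the plate, centred within 12 mm along and 5 mm across; every U-bolt present upright over it at a clamping place (within 7 mm, tilt under 0.1 rad, turned within 0.12 rad), crown within 5 mm of the tube, legs through both holes; drawer within 8 mm of shut; all released and at rest (all of step 2 and value of joint drawer below 0.008 m and linear speed of each of tube, ubolt0, ubolt1, ubolt2, ubolt3 below 0.02 m/s); the robot touches nothing.
It fails at once if one of the bystanders is disturbed (moved more than 4 cm) (distance of any of disc, wrench, compound_tin, mug, offcut, screwdriver from where it was at the start of the episode above 0.04 m).
Of ubolt0, ubolt1, ubolt2, ubolt3 only 3 to 4 are there at a start; the rules pass over those that are not, and their reading is None.
At some moment in a run one of tube may be knocked a few centimetres aside while the robot is not near it.
It also fails if it takes over 200 s, if anything falls off the work surface, if the arm or the gripper's body presses on something with over 40 N, if the wrist force passes 120 N, or if a joint passes its speed limit or range.

## Robot

A 6-joint arm with a two-finger parallel gripper is mounted at the origin on the work surface. World frame = base frame: x ahead of the robot, y to its left, z up, the work surface at z = 0. Lengths are in mm, angles in degrees, forces in N, time in s.
With the tool pointing down it reaches from about 350 to 850 mm from the base axis. Payload 8.1 kg.
Tool frame: the origin (TCP) lies between the finger pads; the fingertips stand 22 mm ahead of it and the grasp point (between the pads) lies 3 mm ahead of it; z points along the fingers, y is the line along which they close (so a half turn about z gives the same grasp; the last joint's range is limited). The gripper opens to 85 mm and grips with 20 to 120 N. Pads are 22 mm wide; open, the fingers measure 114 mm over their backs; the gripper's body (76 mm by 85 mm) begins 54 mm behind the grasp point. The pads swing forward as they close: fully open they stand 13 mm farther back than shut.
Start: joints at [-75.424, 7.471, 85.268, -0, 87.261, -4.893], TCP at [199.999, -565.691, 253.292] pointing down, gripper open.
Joint ranges: [-169.43, 169.43], [-51.17, 129.36], [1.28, 143.12], [-76.62, 256.62], [0, 156.53], [-152.29, 152.29]. Speed limits (degrees/s): [136.94, 136.94, 159.86, 180, 180, 180].

## Interface

Orientations are given as [roll, pitch, yaw] about the fixed x, y, z axes, in that order (R = Rz(yaw) Ry(pitch) Rx(roll)).
In Python, from bench import r, vision gives the robot as it stands.
- The arm moves only by the tool step_arm, never from a script. Its argument "targets" is a list that holds one entry, the list of rows, each a list of 6 numbers: the shift along the world's x, y, z in mm, then the turn, a rotation vector about the world's x, y, z in rad. In form: [[[x, y, z, rx, ry, rz], ...]]. A call has 1 to 12 rows; each row is the pose to reach, as a shift and turn from the pose commanded when the call began; what a row does not reach only later rows make up. A row lasts 1/12 s, in which the tool goes at most 41.7 mm and 7.16 degrees, less where a joint would pass 70% of its speed; a pose out of reach is approached as far as the arm can. A call with a gripper value outside its range is refused whole. "fingers" is the gripper's target within -1 to 1 (shut at 1, half-way at 0, fully open at -1), set as the call begins (left out, the last holds). The fingers move at their own pace and stop on an object; "newtons" is the grip in N (left out, the last holds). Time passes only in rows, so rows that repeat a pose let the fingers close. It gives the time, the measured TCP pose, the force, the opening and the grip force at its end, in the units of the state.
- r.sense(): the state, without advancing time (a new reading comes with each control period).
- vision.snapshot(name): name is "side" or "top" or "wrist"; returns a dict with "img" (420x560x3 uint8, blue, green, red), "mtx" (3x3 intrinsics, pixels), "D" ([k1, k2, p1, p2, k3] as OpenCV has them; the pictures are not rectified), "eye" and "attitude" of the camera in the world. Camera axes: x right, y up, looking along -z (the intrinsics and any distortion apply to the point x, -y, -z); pixel columns grow to the right and rows downward; lengths in mm; the calibration is good to about 2 mm. A picture is of the moment at which its call begins. There is no depth.
- r.hand_in(): hands the job in; it is judged then, once.
The state is a dict: "time": time; "joint_pos": joint angles; "qd": joint speeds; "joint_efforts": joint torques, N m; "tool_pos": TCP position; "tcp_rot": TCP orientation; "ft_force": force on the tool from outside, world axes, zero at the start; "wrist_torque": the same for the moment, N m; "finger_gap": finger opening in mm; "grip_force": force on a finger pad.
Only numpy, scipy, OpenCV 4.12 (cv2) and the standard library are available. Lean on these libraries where they do the work, as an engineer would, in place of code of your own. Each camera call takes 0.05 s, during which the arm holds its last target. There are 200 camera calls.

## Working session

There is one attempt and no reset: what is moved stays moved. The work goes in short steps, Python scripts to look and compute and a tool call to move; the robot and the scene stay as the last step left them, time stands still between calls to the robot, and variables do not carry over. Pictures are saved under pics/ and viewed, at most 14 in all, crops included, and the job is handed in when it is done.

Besides the shell and the picture viewer there is one more tool, called after ">>>" as name(argument=value, ...), one argument or row to a line, values as JSON. step_arm: Moves the arm, as the interface text tells. Its arguments: {"type":"object","properties":{"targets":{"type":"array"},"fingers":{"type":"number"},"newtons":{"type":"number"}},"required":["targets"]}

```bash
mkdir -p pics; ls; cat > h.py <<'E'
import numpy as np, cv2, pickle
from scipy.spatial.transform import Rotation as R
def snap(name, fn):
    from bench import r, vision
    s=vision.snapshot(name); cv2.imwrite(f'pics/{fn}.png',s['img']); pickle.dump(s,open(f'pics/{fn}.pkl','wb')); return s
def load(fn): return pickle.load(open(f'pics/{fn}.pkl','rb'))
def rot(a):
    a=np.array(a,float)
    return a if a.shape==(3,3) else R.from_euler('xyz',a,degrees=True).as_matrix()
def px2w(s,uv,z):
    "pixels -> world at height z"
    p=cv2.undistortPoints(np.array(uv,float).reshape(-1,1,2),np.array(s['mtx'],float),np.array(s['D'],float)).reshape(-1,2)
    d=np.c_[p[:,0],-p[:,1],-np.ones(len(p))]@rot(s['attitude']).T
    e=np.array(s['eye'],float); z=np.broadcast_to(z,(len(p),))
    return e+d*((z-e[2])/d[:,2])[:,None]
def w2px(s,P):
    q=(np.array(P,float).reshape(-1,3)-np.array(s['eye']))@rot(s['attitude'])
    q=q*[1,-1,-1]
    return cv2.projectPoints(q,np.zeros(3),np.zeros(3),np.array(s['mtx'],float),np.array(s['D'],float))[0].reshape(-1,2)
E
python3 - <<'E'
from h import *
from bench import r
for n in ['top','side']:
    s=snap(n,n+'0'); print(n,s['eye'],s['attitude'],s['mtx'],s['D'])
print(r.sense())
a=np.vstack([cv2.resize(load('top0')['img'],(800,600))]); cv2.imwrite('pics/t0.png',a)
E
```

```text
pics
top [ 384.54727093  -23.65665332 1441.87819767] [  5.77630603  -0.5434033  -91.100034  ] [[467.8007181    0.         278.80856394]
 [  0.         467.8007181  203.65486547]
 [  0.           0.           1.        ]] [0.01746199 0.         0.         0.         0.        ]
side [109.39164265 548.34796623 847.29383343] [  41.56086596    0.23340864 -144.79731959] [[451.91189905   0.         276.49618592]
 [  0.         451.91189905 209.48192643]
 [  0.           0.           1.        ]] [0.03245917 0.         0.         0.         0.        ]
{'time': 0.1, 'joint_pos': array([-7.54228567e+01,  7.51035236e+00,  8.53225318e+01, -4.39815624e-04,
        8.72611753e+01, -4.89196303e+00]), 'qd': array([-0.0042956 , -0.10979817, -0.25060659, -0.07389739, -0.02244076,
        0.02891471]), 'joint_efforts': array([ 1.60403008e-03, -5.70955646e+01, -5.01941085e+01,  3.86151697e-06,
        8.06213880e-03, -2.91326489e-05]), 'tool_pos': array([ 199.89480155, -565.24508663,  252.35863274]), 'tcp_rot': array([-1.79906246e+02, -7.58344308e-03,  1.94691215e+01]), 'ft_force': array([0.31198061, 0.42277641, 0.53722127]), 'wrist_torque': array([ 0.04271084, -0.0708748 ,  0.0027139 ]), 'grip_force': 0.0, 'finger_gap': 85.61740802255153}
```

View pics/t0.png

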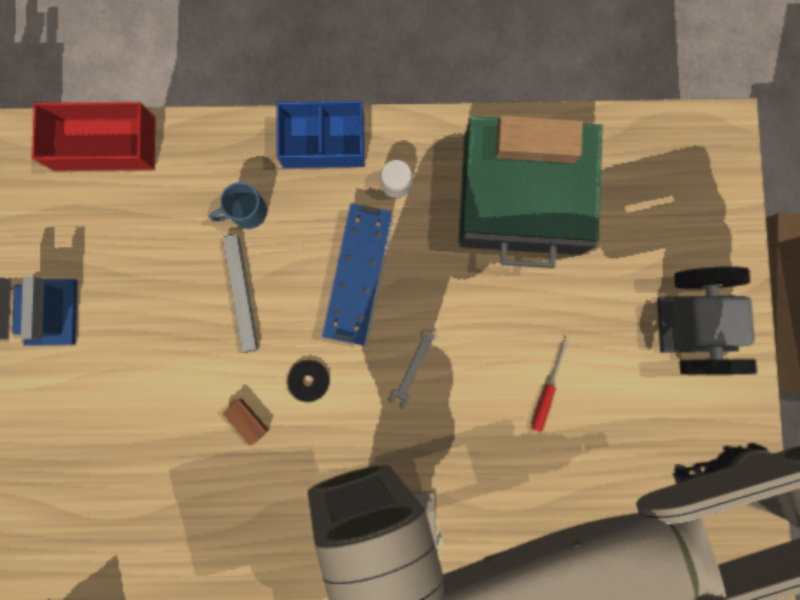

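View pics/side0.png

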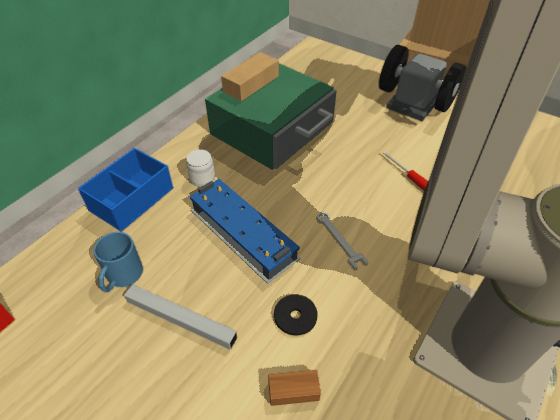

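The top view (800 px wide) shows the tube at about (232,237)–(248,350). The fixture corners are at about (352,204), (391,209), (362,345) and (322,337), and the handle is at (528,262). I'll enlarge that area.

```bash
python3 - <<'E'
from h import *
a=load('top0')['img'][75:255,150:425]
cv2.imwrite('pics/t1.png',cv2.resize(a,None,fx=2.9,fy=2.9,interpolation=cv2.INTER_CUBIC))
E
```

```text
(no output)
```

View pics/t1.png

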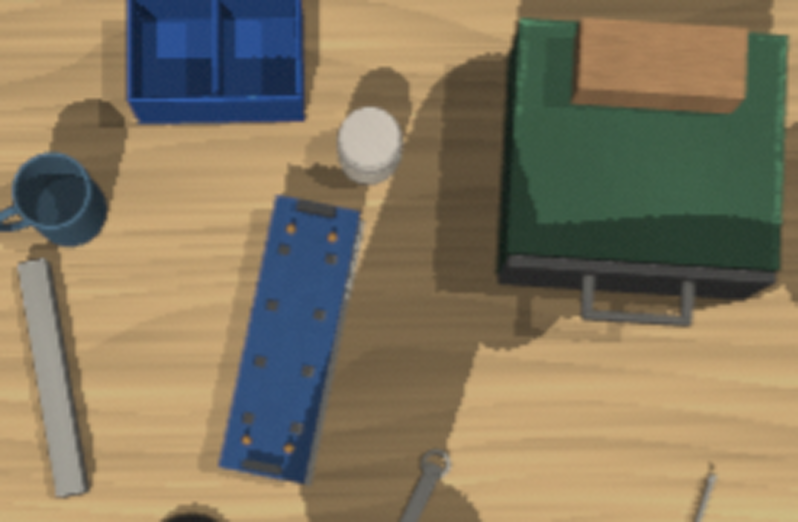

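The crop shows four hole pairs, from (284,250)/(331,259) down to (247,418)/(296,428). The tube's top corners are (18,262), (46,259), (88,490) and (58,497), and the handle bar runs (583,318)–(690,323).

```bash
python3 - <<'E'
from h import *
s=load('top0')
W=lambda l,z: px2w(s,np.array(l)/2.9+[150,75]-0.3,z)
h=W([(284,250),(331,259),(272,305),(319,314),(261,361),(307,371),(247,418),(296,428)],50)
print(h.round(1)); m=(h[::2]+h[1::2])/2; print('stations',m.round(1),m.mean(0).round(1)); d=m[0]-m[3]; print('fix yaw',np.degrees(np.arctan2(d[1],d[0])),np.linalg.norm(d))
t=W([(18,262),(46,259),(88,490),(58,497)],30); print('tube',t.round(1),t.mean(0)); d=t[0]+t[1]-t[2]-t[3]; print(np.degrees(np.arctan2(d[1],d[0])),np.linalg.norm(d)/2)
print('handle',W([(583,318),(690,323)],100).round(1))
print('cab front top',W([(510,258),(778,270)],118).round(1))
E
```

```text
[[656.4  52.   50. ]
 [646.    3.3  50. ]
 [598.8  65.1  50. ]
 [588.5  16.6  50. ]
 [540.6  77.1  50. ]
 [529.4  29.9  50. ]
 [482.   92.1  50. ]
 [470.8  42.   50. ]]
stations [[651.2  27.6  50. ]
 [593.7  40.9  50. ]
 [535.   53.5  50. ]
 [476.4  67.1  50. ]] [564.1  47.3  50. ]
fix yaw -12.716893986828142 179.16297816803157
tube [[652.2 332.4  30. ]
 [654.9 303.2  30. ]
 [411.9 258.7  30. ]
 [405.3 289.5  30. ]] [531.06814586 295.95330554  30.        ]
10.113608481042279 248.76860921762105
handle [[ 572.4 -248.5  100. ]
 [ 565.5 -355.3  100. ]]
cab front top [[ 631.1 -175.2  118. ]
 [ 614.3 -440.2  118. ]]
```

>>> step_arm(
  targets=[
    [[300,612,100,0,0,-0.562],[300,612,100,0,0,-0.562],[300,612,100,0,0,-0.562],[300,612,100,0,0,-0.562],[300,612,100,0,0,-0.562],[300,612,100,0,0,-0.562],[300,612,100,0,0,-0.562],[300,612,100,0,0,-0.562],[300,612,100,0,0,-0.562],[300,612,100,0,0,-0.562],[300,612,100,0,0,-0.562],[300,612,100,0,0,-0.562]],
  ],
)

```text
time: 1.1
tool_pos: [417.4, -120.5, 325.8]
tcp_rot: [180.0, -0.0, -12.7]
ft_force: [1.0, -0.5, -1.2]
finger_gap: 85.2
grip_force: 0.0
```

>>> step_arm(
  targets=[
    [[50,250,0,0,0,0],[50,250,0,0,0,0],[50,250,0,0,0,0],[50,250,0,0,0,0],[50,250,0,0,0,0],[50,250,0,0,0,0],[50,250,0,0,0,0]],
  ],
)

```text
time: 1.68
tool_pos: [467.0, 133.3, 325.0]
tcp_rot: [-179.9, 0.1, -12.4]
ft_force: [-0.5, -0.4, -0.2]
finger_gap: 85.6
grip_force: 0.0
```

```bash
python3 - <<'E'
from h import *
s=snap('wrist','w1'); print(s['eye'],s['attitude'],s['mtx'][0],s['D'])
from bench import r
q=r.sense(); print(q['tool_pos'],q['tcp_rot'],q['joint_pos'])
cv2.imwrite('pics/w1b.png',cv2.resize(s['img'],(800,600)))
E
```

```text
[544.74408399 115.628071   446.14645199] [ -18.09816317    0.14460068 -102.43755562] [326.46436471   0.         275.47397123] [-0.06357165  0.          0.          0.          0.        ]
[466.90105884 131.40844667 324.9226194 ] [-1.79966286e+02  9.16648513e-02 -1.24227049e+01] [ 9.61318280e+00 -1.15602095e+01  9.64425616e+01  6.59126720e-02
  9.51899641e+01  1.12041836e+02]
```

View pics/w1b.png

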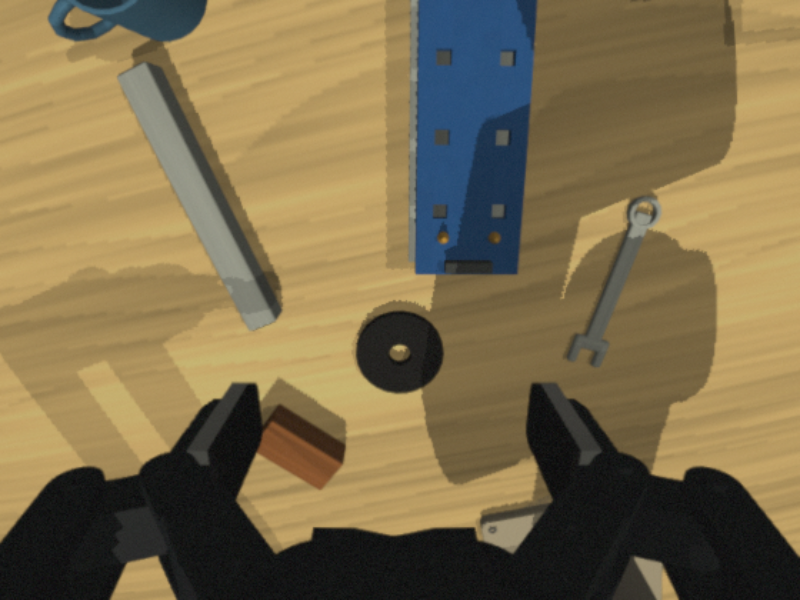

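The wrist picture (800 px wide) shows hole pairs at (444,58)/(508,58), (442,137)/(502,137) and (440,211)/(498,211). The tube's top corners are near (118,75), (148,62), (276,314) and (250,328).

```bash
python3 - <<'E'
from h import *
s=load('w1')
W=lambda l,z: px2w(s,(np.array(l)+.5)*.7-.5,z)
h=W([(444,58),(508,58),(442,137),(502,137),(440,211),(498,211)],50)
m=(h[::2]+h[1::2])/2; print('stations 0..2 (far)',m.round(1)); d=h[::2]-h[1::2]; print(np.degrees(np.arctan2(-d[:,0],d[:,1])),np.linalg.norm(d,axis=1)); d=m[0]-m[2];print(np.degrees(np.arctan2(d[1],d[0])),np.linalg.norm(d))
t=W([(118,75),(148,62),(276,314),(250,328)],30); print('tube',t.round(1),t.mean(0).round(1)); d=t[0]+t[1]-t[2]-t[3]; print(np.degrees(np.arctan2(d[1],d[0])),np.linalg.norm(d)/2)
E
```

```text
stations 0..2 (far) [[595.6  39.8  50. ]
 [537.8  53.2  50. ]
 [479.3  65.9  50. ]]
[-11.81055508 -12.02599568 -12.2002244 ] [49.98877916 48.77445703 49.20328924]
-12.616765346892942 119.21892185334195
tube [[653.9 330.6  30. ]
 [656.9 301.6  30. ]
 [419.2 259.5  30. ]
 [410.8 288.6  30. ]] [535.2 295.1  30. ]
9.92087167826072 244.02739614033288
```

>>> step_arm(
  targets=[
    [[66,164,-200,0,0,0.391],[66,164,-200,0,0,0.391],[66,164,-200,0,0,0.391],[66,164,-200,0,0,0.391],[66,164,-200,0,0,0.391],[66,164,-200,0,0,0.391],[66,164,-200,0,0,0.391],[66,164,-200,0,0,0.391],[66,164,-200,0,0,0.391],[66,164,-200,0,0,0.391]],
  ],
  fingers=-0.2,
  newtons=60,
)

```text
time: 2.57
tool_pos: [534.0, 290.3, 127.0]
tcp_rot: [180.0, -0.1, 9.6]
ft_force: [0.2, -0.1, 0.2]
finger_gap: 51.1
grip_force: 0.0
```

```bash
python3 - <<'E'
from h import *
s=snap('wrist','w2')
from bench import r
q=r.sense(); print(q['tool_pos'],q['tcp_rot'],q['joint_pos'],q['finger_gap'])
cv2.imwrite('pics/w2b.png',cv2.resize(s['img'],(800,600)))
E
```

```text
[534.35540427 290.43220612 127.70739498] [-1.79987640e+02 -1.41269573e-01  9.60222834e+00] [ 2.37084349e+01  1.37796304e+01  9.15897474e+01 -2.32914276e-02
  7.44906015e+01  1.04112392e+02] 51.46399757875032
```

View pics/w2b.png

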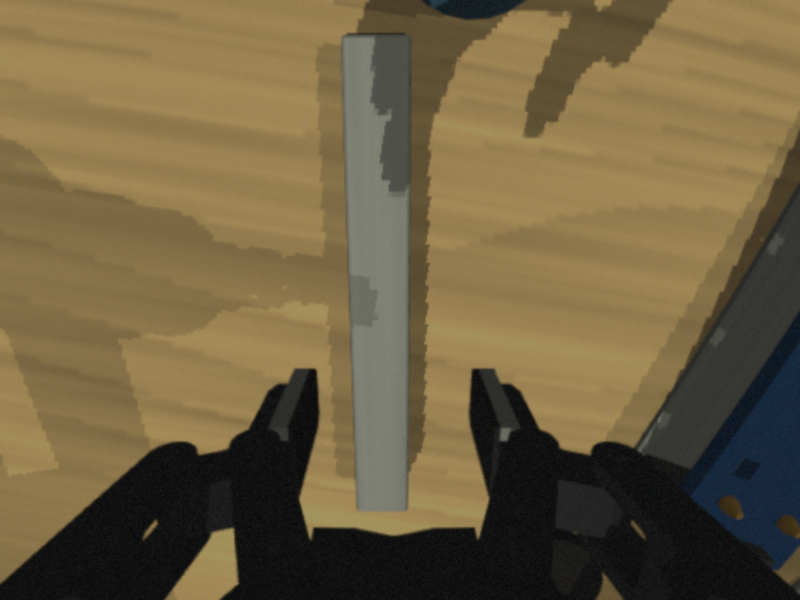

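The tube's top corners are (342,38), (410,36), (408,509) and (357,510). It lies between the fingers and roughly aligned with them.

```bash
python3 - <<'E'
from h import *
s=load('w2')
W=lambda l,z: px2w(s,(np.array(l)+.5)*.7-.5,z)
t=W([(342,38),(410,36),(408,509),(357,510)],30); print('tube',t.round(1),t.mean(0).round(1)); d=t[0]+t[1]-t[2]-t[3]; print(np.degrees(np.arctan2(d[1],d[0])),np.linalg.norm(d)/2)
E
```

```text
tube [[652.7 332.4  30. ]
 [658.2 304.1  30. ]
 [414.8 261.3  30. ]
 [409.  290.7  30. ]] [533.7 297.1  30. ]
9.837734453587496 247.19949712282587
```

>>> step_arm(
  targets=[
    [[0,6,-40,0,0,0.004],[0,6,-80,0,0,0.004],[0,6,-99,0,0,0.004],[0,6,-99,0,0,0.004],[0,6,-99,0,0,0.004]],
  ],
)

```text
time: 3.03
tool_pos: [533.4, 296.6, 27.5]
tcp_rot: [180.0, 0.0, 9.8]
ft_force: [0.3, -0.5, 0.1]
finger_gap: 51.0
grip_force: 0.0
```

>>> step_arm(
  targets=[
    [[0,0,0,0,0,0],[0,0,0,0,0,0],[0,0,0,0,0,0],[0,0,0,0,0,0],[0,0,0,0,0,0],[0,0,0,0,0,0]],
  ],
  fingers=1,
)

```text
time: 3.53
tool_pos: [536.0, 298.3, 30.7]
tcp_rot: [-179.9, -0.3, 9.9]
ft_force: [-1.3, -2.0, 8.6]
finger_gap: 28.9
grip_force: 62.6
```

>>> step_arm(
  targets=[
    [[0,0,30,0,0,0],[0,0,70,0,0,0],[0,0,100,0,0,0],[0,0,100,0,0,0],[0,0,100,0,0,0]],
  ],
)

```text
time: 3.95
tool_pos: [535.6, 298.5, 131.0]
tcp_rot: [-179.9, -0.4, 9.9]
ft_force: [-0.6, -0.1, -5.4]
finger_gap: 28.6
grip_force: 61.2
```

>>> step_arm(
  targets=[
    [[32,-252,10,0,0,-0.393],[32,-252,10,0,0,-0.393],[32,-252,10,0,0,-0.393],[32,-252,10,0,0,-0.393],[32,-252,10,0,0,-0.393],[32,-252,10,0,0,-0.393],[32,-252,10,0,0,-0.393],[32,-252,10,0,0,-0.393],[32,-252,10,0,0,-0.393],[32,-252,10,0,0,-0.393]],
  ],
)

```text
time: 4.78
tool_pos: [564.3, 46.4, 135.5]
tcp_rot: [-180.0, 0.1, -12.6]
ft_force: [0.1, 0.8, -5.4]
finger_gap: 28.7
grip_force: 61.7
```

```bash
python3 - <<'E'
from h import *
s=snap('wrist','w3')
from bench import r
q=r.sense(); print(q['tool_pos'],q['tcp_rot'])
cv2.imwrite('pics/w3b.png',cv2.resize(s['img'],(800,600)))
E
```

```text
[564.4905196   46.7829629  135.76227589] [-1.79995969e+02  9.72404580e-02 -1.25341896e+01]
```

View pics/w3b.png

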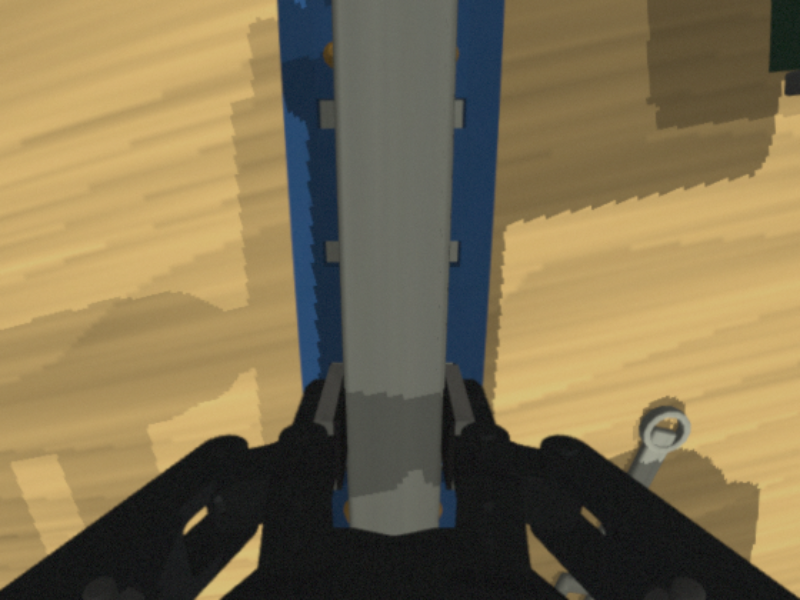

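The tube hangs over the fixture. The outer edges of the holes are at columns 320 and 465 (row 113) and 327 and 459 (row 252). The tube's top edges are at columns 336 and 457, and 341 and 450, in the same rows.

```bash
python3 - <<'E'
from h import *
s=load('w3')
W=lambda l,z: px2w(s,(np.array(l)+.5)*.7-.5,z)
h=W([(320,114),(465,113),(327,252),(459,251)],50); t=W([(336,113),(457,113),(341,252),(450,252)],135)
u=np.radians(-12.6); ex=np.array([np.cos(u),np.sin(u),0]); ey=np.array([-ex[1],ex[0],0])
c=np.array([565.4,47,0])
for p in (h,t): print(((p-c)@np.c_[ex,ey]).round(1))
E
```

```text
[[ 91.4  29.8]
 [ 91.8 -30.7]
 [ 32.5  29.3]
 [ 32.9 -30.5]]
[[ 86.5  13.2]
 [ 86.5 -16.5]
 [ 51.6  13.1]
 [ 51.6 -16. ]]
```

>>> step_arm(
  targets=[
    [[5.3,0,0,0,0,0],[5.3,0,-10,0,0,0],[5.3,0,-25,0,0,0],[5.3,0,-35,0,0,0],[5.3,0,-45,0,0,0],[5.3,0,-50,0,0,0],[5.3,0,-54,0,0,0],[5.3,0,-54,0,0,0],[5.3,0,-54,0,0,0]],
  ],
)

```text
time: 5.58
tool_pos: [570.7, 45.5, 82.9]
tcp_rot: [-180.0, -0.0, -12.6]
ft_force: [0.2, -0.2, -4.0]
finger_gap: 29.1
grip_force: 61.7
```

>>> step_arm(
  targets=[
    [[0,0,-1.5,0,0,0],[0,0,-2,0,0,0],[0,0,-2,0,0,0]],
  ],
)

```text
time: 5.83
tool_pos: [570.8, 45.4, 81.1]
tcp_rot: [-180.0, -0.0, -12.6]
ft_force: [0.1, 0.3, -4.2]
finger_gap: 29.0
grip_force: 61.7
```

>>> step_arm(
  targets=[
    [[0,0,0,0,0,0],[0,0,0,0,0,0],[0,0,0,0,0,0],[0,0,0,0,0,0]],
  ],
  fingers=-0.2,
)

```text
time: 6.17
tool_pos: [571.1, 45.4, 81.4]
tcp_rot: [-180.0, -0.1, -12.6]
ft_force: [0.5, 0.4, 0.7]
finger_gap: 51.2
grip_force: 0.0
```

>>> step_arm(
  targets=[
    [[0,0,40,0,0,0],[0,0,80,0,0,0],[-60,20,130,0,0,0],[-100,30,150,0,0,0],[-120,30,190,0,0,0],[-120,30,190,0,0,0],[-120,30,190,0,0,0]],
  ],
)

```text
time: 6.75
tool_pos: [450.2, 76.6, 278.8]
tcp_rot: [-179.8, -0.6, -12.5]
ft_force: [0.9, 0.1, 0.1]
finger_gap: 51.3
grip_force: 0.0
```

```bash
python3 - <<'E'
from h import *
s=snap('wrist','w4')
from bench import r
q=r.sense(); print(q['tool_pos'],q['tcp_rot'])
cv2.imwrite('pics/w4b.png',cv2.resize(s['img'],(800,600)))
E
```

```text
[451.22630057  76.13545047 276.04372212] [-179.84505558   -0.52147367  -12.55368159]
```

View pics/w4b.png

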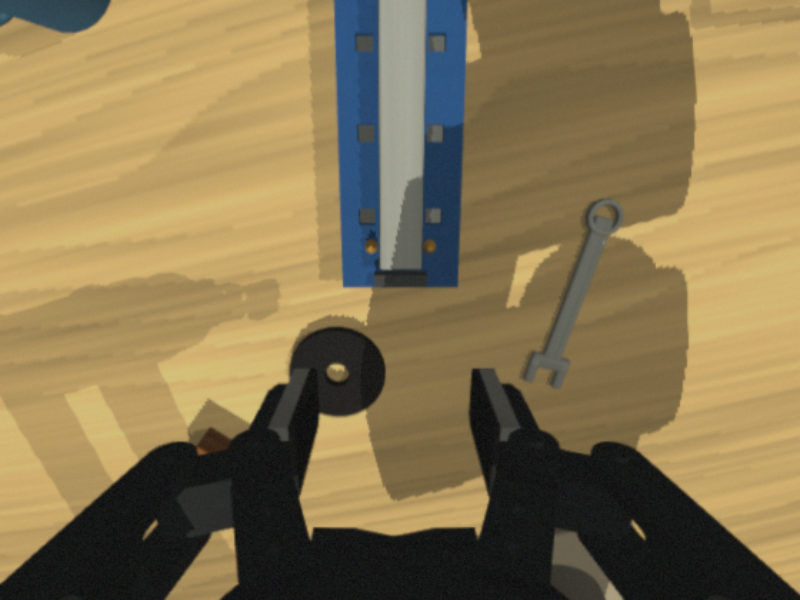

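The tube is seated between the pins. Hole pairs are visible at (364,43)/(437,43), (365,133)/(435,133) and (367,216)/(433,215). Next is the drawer, which I'll hook from behind the bar with closed fingers.

>>> step_arm(
  targets=[
    [[45,-376,-20,0,0,0.155],[45,-376,-20,0,0,0.155],[45,-376,-20,0,0,0.155],[45,-376,-20,0,0,0.155],[45,-376,-20,0,0,0.155],[45,-376,-20,0,0,0.155],[45,-376,-20,0,0,0.155],[45,-376,-20,0,0,0.155],[45,-376,-20,0,0,0.155],[45,-376,-20,0,0,0.155],[45,-376,-20,0,0,0.155],[45,-376,-20,0,0,0.155]],
  ],
  fingers=1,
)

```text
time: 7.8
tool_pos: [495.2, -300.9, 249.2]
tcp_rot: [-179.9, 0.1, -3.8]
ft_force: [-0.1, 0.5, -0.0]
finger_gap: -0.0
grip_force: 0.0
```

```bash
python3 - <<'E'
from h import *
s=load('w4')
W=lambda s,l,z: px2w(s,(np.array(l)+.5)*.7-.5,z)
h=W(s,[(364,43),(437,43),(365,133),(435,133),(367,216),(433,215)],50);print(((h[::2]+h[1::2])/2).round(1))
s=snap('wrist','w5')
from bench import r
q=r.sense(); print(q['tool_pos'],q['tcp_rot'],q['joint_pos'])
cv2.imwrite('pics/w5b.png',cv2.resize(s['img'],(800,600)))
E
```

```text
[[596.1  40.   50. ]
 [538.1  53.1  50. ]
 [480.4  65.7  50. ]]
[ 495.38676203 -299.95709559  249.71083254] [-1.79921441e+02  7.53678797e-02 -3.75541773e+00] [-3.62823441e+01  4.44031949e+00  8.88834948e+01  2.57520742e-02
  8.67819726e+01  5.74716560e+01]
```

View pics/w5b.png

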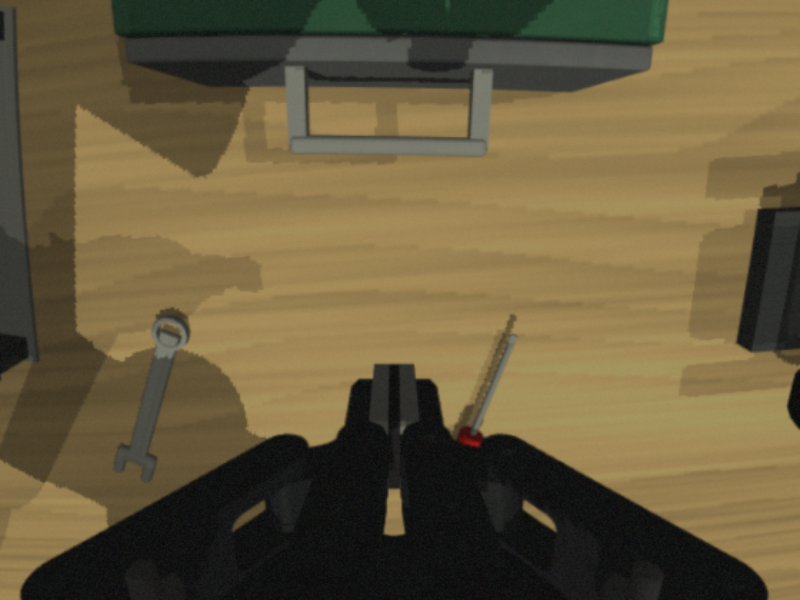

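The bar's top-face centreline runs from (289,144) to (486,148). The drawer front is behind it, and the fingers are closed at (394,365).

```bash
python3 - <<'E'
from h import *
s=load('w5')
W=lambda s,l,z: px2w(s,(np.array(l)+.5)*.7-.5,z)
h=W(s,[(289,144),(486,148)],103);print(h,h.mean(0),np.degrees(np.arctan2(h[1,0]-h[0,0],h[0,1]-h[1,1])))
print(W(s,[(125,43),(652,47)],118))
E
```

```text
[[ 579.40252005 -248.72077098  103.        ]
 [ 569.97066066 -356.74591825  103.        ]] [ 574.68659036 -302.73334461  103.        ] -4.989937675104934
[[ 635.06530909 -174.89919112  118.        ]
 [ 615.16236554 -438.69666275  118.        ]]
```

>>> step_arm(
  targets=[
    [[40,-2,0,0,0,-0.011],[80,-4,0,0,0,-0.011],[100.6,-4.4,-30,0,0,-0.011],[100.6,-4.4,-70,0,0,-0.011],[100.6,-4.4,-105,0,0,-0.011],[100.6,-4.4,-125,0,0,-0.011],[100.6,-4.4,-141,0,0,-0.011],[100.6,-4.4,-141,0,0,-0.011],[100.6,-4.4,-141,0,0,-0.011]],
  ],
)

```text
time: 8.6
tool_pos: [595.8, -303.0, 109.0]
tcp_rot: [-179.9, 0.1, -4.3]
ft_force: [0.8, 1.4, 0.5]
finger_gap: 0.0
grip_force: 0.0
```

>>> step_arm(
  targets=[
    [[-10,0.8,0,0,0,0],[-25,1.9,0,0,0,0],[-40,3.1,0,0,0,0],[-55,4.2,0,0,0,0],[-70,5.4,0,0,0,0],[-85,6.5,0,0,0,0],[-100,7.7,0,0,0,0],[-115,8.8,0,0,0,0],[-130,10,0,0,0,0],[-142,11,0,0,0,0],[-150,11.6,0,0,0,0],[-150,11.6,0,0,0,0]],
  ],
)

```text
time: 9.6
tool_pos: [446.3, -293.6, 111.9]
tcp_rot: [179.9, -0.1, -4.4]
ft_force: [0.0, 0.2, 0.6]
finger_gap: 0.4
grip_force: 0.0
```

>>> step_arm(
  targets=[
    [[3,0,0,0,0,0],[3,0,20,0,0,0],[3,0,60,0,0,0],[0,0,100,0,0,0],[0,0,140,0,0,0],[0,0,170,0,0,0],[0,0,170,0,0,0],[0,0,170,0,0,0]],
  ],
  fingers=-0.5,
)

```text
time: 10.27
tool_pos: [448.0, -294.4, 283.2]
tcp_rot: [179.8, -0.3, -4.4]
ft_force: [-0.9, -0.9, 0.3]
finger_gap: 64.1
grip_force: 0.0
```

```bash
python3 - <<'E'
from h import *
s=snap('wrist','w6')
from bench import r
q=r.sense(); print(q['tool_pos'],q['tcp_rot'],q['joint_pos'],q['finger_gap'])
cv2.imwrite('pics/w6b.png',cv2.resize(s['img'],(800,600)))
E
```

```text
[ 447.05306062 -293.64078259  280.63709139] [ 1.79928421e+02 -9.41726683e-02 -4.35085309e+00] [-3.87876964e+01 -3.34261009e+00  9.35016323e+01 -5.78088042e-03
  8.97228309e+01  5.55632375e+01] 64.15576372589466
```

View pics/w6b.png

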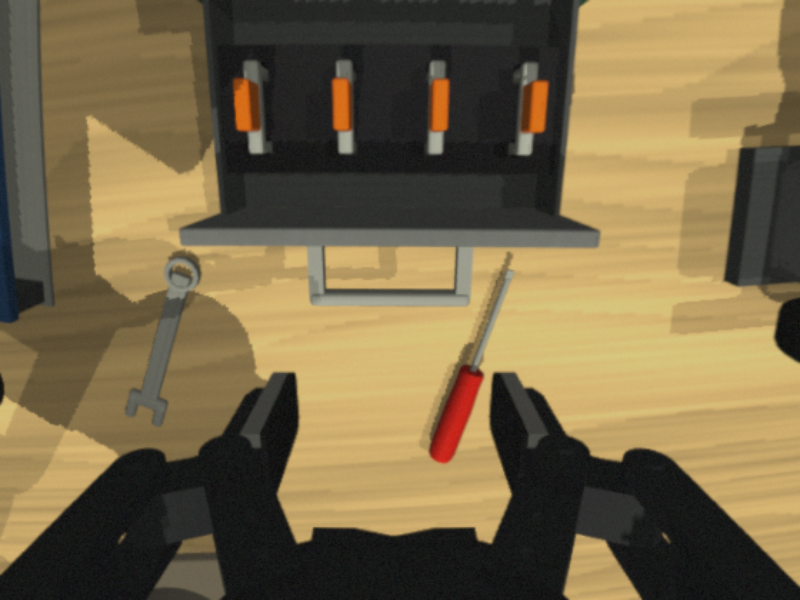

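The drawer holds four U-bolts. The crown bars' top centrelines are (250,60)–(259,153), (344,60)–(346,153), (438,60)–(435,153) and (530,63)–(523,153). The handle bar is at (312,299)–(469,299).

```bash
python3 - <<'E'
from h import *
s=load('w6')
W=lambda s,l,z: px2w(s,(np.array(l)+.5)*.7-.5,z)
h=W(s,[(250,61),(259,153),(344,61),(346,153),(438,61),(435,153),(530,63),(523,153)],82)
m=(h[::2]+h[1::2])/2;print(m.round(1)); print(np.linalg.norm(np.diff(m,axis=0),axis=1), np.linalg.norm(h[::2]-h[1::2],axis=1)); d=m[0]-m[3];print(np.degrees(np.arctan2(-d[0],d[1])))
t=W(s,[(243,80),(243,130),(342,105),(440,105),(538,105)],106); print('tabs~',t.round(1))
print('handle',W(s,[(312,299),(469,299)],103).mean(0))
E
```

```text
[[ 559.6 -212.6   82. ]
 [ 554.5 -271.6   82. ]
 [ 550.  -330.9   82. ]
 [ 545.5 -389.8   82. ]]
[59.18763475 59.48527746 59.0028744 ] [57.10796532 56.76411042 56.79496087 55.94200965]
-4.552977547058896
tabs~ [[ 573.5 -214.6  106. ]
 [ 545.2 -210.1  106. ]
 [ 554.3 -272.1  106. ]
 [ 549.8 -330.8  106. ]
 [ 546.  -390.1  106. ]]
handle [ 428.91310008 -291.55722388  103.        ]
```

The drawer is open about 145 mm with four bolts in it. I'll pick the leftmost bolt.

>>> step_arm(
  targets=[
    [[40,30,0,0,0,-0.003],[80,60,-20,0,0,-0.003],[112,83,-60,0,0,-0.003],[112,83,-100,0,0,-0.003],[112,83,-140,0,0,-0.003],[112,83,-140,0,0,-0.003],[112,83,-155,0,0,-0.003],[112,83,-170,0,0,-0.003],[112,83,-181,0,0,-0.003],[112,83,-181,0,0,-0.003],[112,83,-181,0,0,-0.003]],
  ],
  fingers=0.2,
  newtons=50,
)

```text
time: 11.23
tool_pos: [557.2, -209.8, 97.2]
tcp_rot: [-179.9, 0.2, -4.5]
ft_force: [-0.6, -0.0, 0.6]
finger_gap: 34.1
grip_force: 0.0
```

>>> step_arm(
  targets=[
    [[0,0,0,0,0,0],[0,0,0,0,0,0],[0,0,0,0,0,0],[0,0,0,0,0,0],[0,0,0,0,0,0]],
  ],
  fingers=1,
)

```text
time: 11.65
tool_pos: [559.0, -210.9, 100.1]
tcp_rot: [179.9, -0.1, -4.5]
ft_force: [0.0, -0.8, 3.8]
finger_gap: 9.0
grip_force: 52.2
```

>>> step_arm(
  targets=[
    [[0,0,20,0,0,0],[0,0,60,0,0,0],[0,0,100,0,0,0],[0,0,130,0,0,0],[0,0,130,0,0,0]],
  ],
)

```text
time: 12.07
tool_pos: [561.4, -211.8, 237.7]
tcp_rot: [179.8, -0.7, -4.5]
ft_force: [0.4, -0.0, -1.0]
finger_gap: 9.0
grip_force: 51.6
```

>>> step_arm(
  targets=[
    [[6,42,0,0,0,0.12],[12,84,0,0,0,0.24],[18,126,0,0,0,0.36],[24,168,0,0,0,0.48],[30,210,0,0,0,0.6],[36.7,251.6,0,0,0,0.72],[36.7,251.6,0,0,0,0.84],[36.7,251.6,0,0,0,0.96],[36.7,251.6,0,0,0,1.08],[36.7,251.6,0,0,0,1.2],[36.7,251.6,0,0,0,1.32],[36.7,251.6,0,0,0,1.43]],
  ],
)

```text
time: 13.07
tool_pos: [594.5, 41.5, 228.1]
tcp_rot: [-179.9, 0.0, 77.8]
ft_force: [0.9, -0.0, -0.8]
finger_gap: 9.2
grip_force: 51.5
```

>>> step_arm(
  targets=[
    [[0,0,-30,0,0,0],[0,0,-60,0,0,0],[0,0,-70,0,0,0],[0,0,-70,0,0,0]],
  ],
)

```text
time: 13.4
tool_pos: [591.8, 41.3, 154.3]
tcp_rot: [-179.5, 0.1, 77.4]
ft_force: [-1.2, 0.2, -1.8]
finger_gap: 9.2
grip_force: 51.3
```

```bash
python3 - <<'E'
from h import *
s=snap('wrist','w7')
from bench import r
q=r.sense(); print(q['tool_pos'],q['tcp_rot'],q['joint_pos'],q['finger_gap'])
cv2.imwrite('pics/w7b.png',cv2.resize(s['img'],(800,600)))
E
```

```text
[593.31517437  41.31174389 156.9371627 ] [-1.79752751e+02  4.87848916e-02  7.73920529e+01] [-9.56742590e-01  1.05455299e+01  9.20974536e+01  2.20475537e-03
  7.76090234e+01  1.16508319e+01] 9.029509035637002
```

View pics/w7b.png

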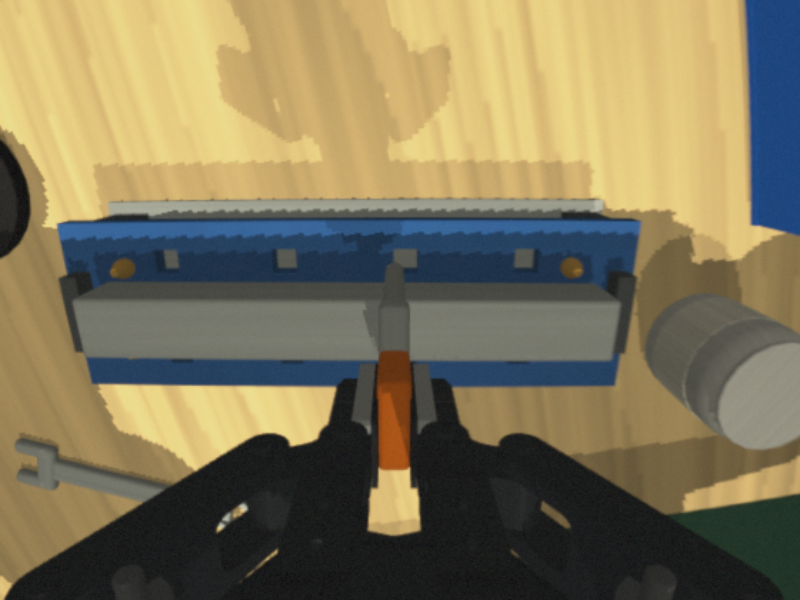

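The held bolt's far leg tip is at (395,264), and its crown's outer top edge is at (380–410,303). The far-side holes are at (170,259), (286,259), (405,258) and (524,258).

```bash
python3 - <<'E'
from h import *
s=load('w7')
W=lambda s,l,z: px2w(s,(np.array(l)+.5)*.7-.5,z)
tcp=np.array([593.3,41.3,157]); y=np.radians(77.4); tx=np.array([np.cos(y),np.sin(y),0]); ty=np.array([-tx[1],tx[0],0])
f=lambda p: ((p-tcp)@np.c_[tx,ty]).round(1)
h=W(s,[(170,259),(286,259),(405,258),(524,258)],50)
print('holes',h.round(1),f(h)); print('crown end',f(W(s,[(380,303),(410,303)],139))); print('legtip',f(W(s,[(395,266)],76)))
print('tab top', f(W(s,[(380,467),(410,467),(380,352),(410,352)],163)))
print('pred leg +25 top/tip',(w2px(s,[tcp+25*tx-[0,0,82],tcp+29*tx-[0,0,18]])+.5)/.7-.5)
E
```

```text
holes [[486.5  90.8  50. ]
 [544.4  77.7  50. ]
 [602.4  65.4  50. ]
 [660.1  52.7  50. ]] [[ 25.  115. ]
 [ 24.9  55.7]
 [ 25.5  -3.6]
 [ 25.7 -62.7]]
crown end [[32.2  5.4]
 [32.3 -3.8]]
legtip [[28.   1.2]]
tab top [[-10.    5. ]
 [ -9.9  -3.7]
 [ 26.8   4.6]
 [ 26.8  -3.3]]
pred leg +25 top/tip [[397.69653955 271.97733846]
 [397.60047917 312.9008599 ]]
```

>>> step_arm(
  targets=[
    [[1.3,-3.1,0,0,0,0],[1.3,-3.1,-10,0,0,0],[1.3,-3.1,-20,0,0,0],[1.3,-3.1,-23,0,0,0],[1.3,-3.1,-23,0,0,0],[1.3,-3.1,-23,0,0,0],[1.3,-3.1,-23,0,0,0]],
  ],
)

```text
time: 14.03
tool_pos: [596.3, 38.2, 136.0]
tcp_rot: [180.0, -0.0, 77.4]
ft_force: [0.7, 0.3, -1.5]
finger_gap: 9.2
grip_force: 51.4
```

```bash
python3 - <<'E'
from h import *
s=snap('wrist','w8')
from bench import r
q=r.sense(); print(q['tool_pos'],q['tcp_rot'],q['ft_force'])
cv2.imwrite('pics/w8b.png',cv2.resize(s['img'][140:280,180:370],None,fx=4.2,fy=4.2,interpolation=cv2.INTER_CUBIC))
E
```

```text
[596.41881693  38.21051215 136.15251528] [ 1.79965147e+02 -7.45140765e-03  7.73980679e+01] [-0.17229325  0.02798709 -1.33438834]
```

View pics/w8b.png

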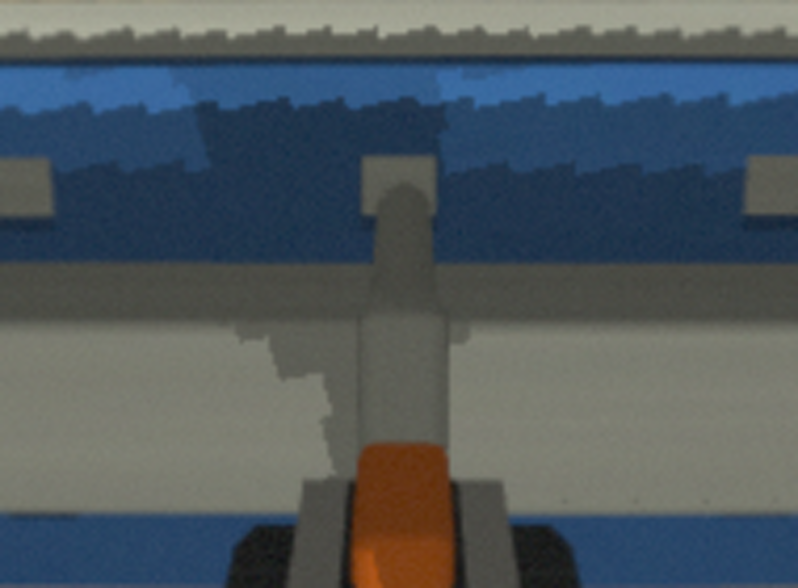

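```bash
python3 - <<'E'
from h import *
s=load('w8')
W=lambda l,z: px2w(s,(np.array(l)+.5)/4.2-.5+[180,140],z)
tcp=np.array([596.4,38.2,136.2]); y=np.radians(77.4); tx=np.array([np.cos(y),np.sin(y),0]); ty=np.array([-tx[1],tx[0],0])
f=lambda p: ((p-tcp)@np.c_[tx,ty]).round(1)
print('hole edges',f(W([(361,187),(437,187),(399,157),(399,216)],50)),'c',f(W([(399,187)],50)))
print('leg',f(W([(404,208)],58)),'crown edge',f(W([(360,315),(448,315)],118)))
E
```

```text
hole edges [[27.7  6.2]
 [27.7 -5.6]
 [32.5  0.3]
 [23.   0.3]] c [[27.7  0.3]]
leg [[26.4 -0.5]] crown edge [[30.3  4.3]
 [30.3 -5.2]]
```

>>> step_arm(
  targets=[
    [[-0.5,0.5,0,0,0,0],[-0.5,0.5,-4,0,0,0],[-0.5,0.5,-8,0,0,0],[-0.5,0.5,-12,0,0,0],[-0.5,0.5,-16,0,0,0],[-0.5,0.5,-16,0,0,0]],
  ],
)

```text
time: 14.58
tool_pos: [594.8, 38.7, 118.2]
tcp_rot: [-179.9, 0.0, 77.4]
ft_force: [0.3, -0.0, -1.6]
finger_gap: 9.2
grip_force: 51.4
```

>>> step_arm(
  targets=[
    [[0,0,-4,0,0,0],[0,0,-8,0,0,0],[0,0,-11,0,0,0],[0,0,-12,0,0,0],[0,0,-12,0,0,0]],
  ],
)

```text
time: 15.0
tool_pos: [595.7, 38.6, 108.4]
tcp_rot: [180.0, 0.0, 77.4]
ft_force: [-4.4, -0.5, 5.8]
finger_gap: 9.4
grip_force: 52.4
```

>>> step_arm(
  targets=[
    [[0,0,0,0,0,0],[0,0,0,0,0,0],[0,0,0,0,0,0],[0,0,10,0,0,0],[0,0,40,0,0,0],[0,0,80,0,0,0],[0,0,112,0,0,0],[0,0,112,0,0,0],[0,0,112,0,0,0]],
  ],
  fingers=0.2,
)

```text
time: 15.75
tool_pos: [597.7, 38.6, 224.0]
tcp_rot: [179.6, -0.1, 77.4]
ft_force: [0.2, -0.7, -1.1]
finger_gap: 34.0
grip_force: 0.0
```

>>> step_arm(
  targets=[
    [[-5,-40,0,0,0,-0.12],[-10,-80,0,0,0,-0.24],[-15,-120,0,0,0,-0.36],[-20,-160,0,0,0,-0.48],[-26,-200,0,0,0,-0.6],[-31,-240,0,0,0,-0.72],[-36,-275,0,0,0,-0.84],[-41.4,-309.3,0,0,0,-0.96],[-41.4,-309.3,0,0,0,-1.08],[-41.4,-309.3,0,0,0,-1.2],[-41.4,-309.3,0,0,0,-1.32],[-41.4,-309.3,0,0,0,-1.43]],
  ],
)

```text
time: 16.75
tool_pos: [553.3, -270.7, 218.0]
tcp_rot: [-179.9, 0.1, -4.9]
ft_force: [-0.4, -0.3, -0.5]
finger_gap: 34.1
grip_force: 0.0
```

>>> step_arm(
  targets=[
    [[0,0,0,0,0,0],[0,0,-20,0,0,0],[0,0,-50,0,0,0],[0,0,-80,0,0,0],[0,0,-80,0,0,0],[0,0,-80,0,0,0]],
  ],
)

```text
time: 17.25
tool_pos: [552.4, -269.4, 137.1]
tcp_rot: [-179.8, 0.3, -4.4]
ft_force: [0.8, 0.4, 1.2]
finger_gap: 34.0
grip_force: 0.0
```

```bash
python3 - <<'E'
from h import *
s=snap('wrist','w9')
from bench import r
q=r.sense(); print(q['tool_pos'],q['tcp_rot'],q['ft_force'])
t=snap('top','t9')['img'][75:255,150:425]
a=cv2.resize(s['img'],(400,300)); b=cv2.resize(t,(458,300),interpolation=cv2.INTER_CUBIC)[:, :400]
cv2.imwrite('pics/w9b.png',np.vstack([np.hstack([a,b])]))
E
```

```text
[ 553.86543281 -270.32955383  139.65757771] [-1.79956449e+02  8.83965408e-02 -4.41968929e+00] [-0.32287512  0.55741759  0.29048742]
```

View pics/w9b.png

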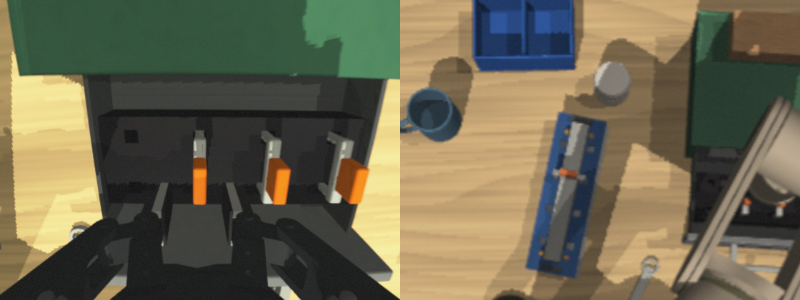

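The bolt sits at its station over the tube (right half, 568,172), and the next bolt's tab is centred between the fingers (left half, 199,180).

>>> step_arm(
  targets=[
    [[0.2,-0.2,-15,0,0,0],[0.2,-0.2,-30,0,0,0],[0.2,-0.2,-40,0,0,0],[0.2,-0.2,-40,0,0,0],[0.2,-0.2,-40,0,0,0]],
  ],
)

```text
time: 17.77
tool_pos: [554.7, -271.0, 100.6]
tcp_rot: [180.0, -0.0, -4.5]
ft_force: [0.4, -0.2, 0.1]
finger_gap: 34.3
grip_force: 0.0
```

>>> step_arm(
  targets=[
    [[0,0,0,0,0,0],[0,0,0,0,0,0],[0,0,0,0,0,0],[0,0,0,0,0,0],[0,0,0,0,0,0]],
  ],
  fingers=1,
)

```text
time: 18.18
tool_pos: [555.4, -271.3, 101.2]
tcp_rot: [179.9, -0.1, -4.5]
ft_force: [-0.8, 0.7, 6.1]
finger_gap: 9.0
grip_force: 51.4
```

>>> step_arm(
  targets=[
    [[0,0,20,0,0,0],[0,0,60,0,0,0],[0,0,100,0,0,0],[0,0,130,0,0,0],[0,0,130,0,0,0],[0,0,130,0,0,0]],
  ],
)

```text
time: 18.68
tool_pos: [555.7, -271.6, 232.8]
tcp_rot: [179.9, -0.3, -4.5]
ft_force: [-0.1, -0.5, -1.5]
finger_gap: 9.2
grip_force: 50.3
```

>>> step_arm(
  targets=[
    [[-2,40,0,0,0,0.12],[-4,80,0,0,0,0.24],[-6,120,0,0,0,0.36],[-8,160,0,0,0,0.48],[-10,200,0,0,0,0.6],[-12,240,0,0,0,0.72],[-14,280,0,0,0,0.84],[-18,320,0,0,0,0.96],[-18,323.6,0,0,0,1.08],[-18,323.6,0,0,0,1.2],[-18,323.6,0,0,0,1.32],[-18,323.6,0,0,0,1.43]],
  ],
)

```text
time: 19.68
tool_pos: [535.1, 53.4, 227.1]
tcp_rot: [-179.8, 0.1, 77.8]
ft_force: [-0.1, 0.3, -1.5]
finger_gap: 9.1
grip_force: 50.2
```

>>> step_arm(
  targets=[
    [[0,0,-30,0,0,0],[0,0,-60,0,0,0],[0,0,-85,0,0,0],[0,0,-92,0,0,0],[0,0,-92,0,0,0],[0,0,-92,0,0,0],[0,0,-92,0,0,0],[0,0,-92,0,0,0]],
  ],
)

```text
time: 20.35
tool_pos: [536.8, 52.7, 138.4]
tcp_rot: [180.0, -0.0, 77.4]
ft_force: [0.7, 0.7, -1.4]
finger_gap: 8.9
grip_force: 50.2
```

```bash
python3 - <<'E'
from h import *
s=snap('wrist','w10')
from bench import r
q=r.sense(); print(q['tool_pos'],q['tcp_rot'],q['ft_force'])
cv2.imwrite('pics/w10b.png',cv2.resize(s['img'][140:280,180:370],None,fx=4.2,fy=4.2,interpolation=cv2.INTER_CUBIC))
E
```

```text
[536.82488423  52.72728076 138.45367791] [ 1.79946555e+02 -1.07667375e-02  7.73908839e+01] [-0.19241159  0.4910824  -2.36430045]
```

>>> step_arm(
  targets=[
    [[0.2,-0.4,-4,0,0,0],[0.2,-0.4,-8,0,0,0],[0.2,-0.4,-12,0,0,0],[0.2,-0.4,-16,0,0,0],[0.2,-0.4,-16,0,0,0]],
  ],
)

```text
time: 20.82
tool_pos: [536.5, 52.8, 120.8]
tcp_rot: [-180.0, -0.0, 77.4]
ft_force: [1.4, 4.1, -3.4]
finger_gap: 8.9
grip_force: 49.9
```

>>> step_arm(
  targets=[
    [[0,0.8,-4,0,0,0],[0,0.8,-8,0,0,0],[0,0.8,-12,0,0,0],[0,0.8,-13.5,0,0,0],[0,0.8,-13.5,0,0,0]],
  ],
)

```text
time: 21.23
tool_pos: [536.8, 53.3, 109.7]
tcp_rot: [180.0, -0.0, 77.4]
ft_force: [-7.5, 2.3, 15.1]
finger_gap: 9.1
grip_force: 52.7
```

>>> step_arm(
  targets=[
    [[0,0,0,0,0,0],[0,0,0,0,0,0],[0,0,0,0,0,0],[0,0,10,0,0,0],[0,0,40,0,0,0],[0,0,80,0,0,0],[0,0,112,0,0,0],[0,0,112,0,0,0],[0,0,112,0,0,0]],
  ],
  fingers=0.2,
)

```text
time: 21.98
tool_pos: [538.5, 53.0, 223.9]
tcp_rot: [179.7, -0.1, 77.4]
ft_force: [-0.3, -0.6, -0.7]
finger_gap: 34.3
grip_force: 0.0
```

>>> step_arm(
  targets=[
    [[1,-40,0,0,0,-0.12],[2,-80,0,0,0,-0.24],[4,-120,0,0,0,-0.36],[5,-160,0,0,0,-0.48],[6,-200,0,0,0,-0.6],[7,-240,0,0,0,-0.72],[8,-275,0,0,0,-0.84],[10,-310,0,0,0,-0.96],[12,-350,0,0,0,-1.08],[12.8,-383.8,0,0,0,-1.2],[12.8,-383.8,0,0,0,-1.32],[12.8,-383.8,0,0,0,-1.43]],
  ],
)

```text
time: 22.98
tool_pos: [548.0, -332.7, 217.9]
tcp_rot: [-179.9, 0.2, -5.1]
ft_force: [0.6, 0.1, -0.4]
finger_gap: 34.1
grip_force: 0.0
```

>>> step_arm(
  targets=[
    [[0,0,0,0,0,0],[0,0,-20,0,0,0],[0,0,-50,0,0,0],[0,0,-80,0,0,0],[0,0,-80,0,0,0],[0,0,-80,0,0,0],[0,0,-80,0,0,0]],
  ],
)

```text
time: 23.57
tool_pos: [549.8, -330.6, 141.4]
tcp_rot: [180.0, -0.0, -4.4]
ft_force: [0.3, -0.4, 0.6]
finger_gap: 33.7
grip_force: 0.0
```

>>> step_arm(
  targets=[
    [[0,0,-15,0,0,0],[0,0,-30,0,0,0],[0,0,-41,0,0,0],[0,0,-41,0,0,0],[0,0,-41,0,0,0]],
  ],
)

```text
time: 23.98
tool_pos: [549.7, -330.7, 100.0]
tcp_rot: [180.0, -0.0, -4.5]
ft_force: [-0.4, 0.5, 0.0]
finger_gap: 34.2
grip_force: 0.0
```

>>> step_arm(
  targets=[
    [[0,0,0,0,0,0],[0,0,0,0,0,0],[0,0,0,0,0,0],[0,0,0,0,0,0],[0,0,0,0,0,0]],
  ],
  fingers=1,
)

```text
time: 24.4
tool_pos: [550.3, -331.1, 100.8]
tcp_rot: [179.9, -0.1, -4.5]
ft_force: [0.3, 0.6, 7.0]
finger_gap: 9.2
grip_force: 51.6
```

>>> step_arm(
  targets=[
    [[0,0,20,0,0,0],[0,0,60,0,0,0],[0,0,100,0,0,0],[0,0,130,0,0,0],[0,0,130,0,0,0],[0,0,130,0,0,0]],
  ],
)

```text
time: 24.9
tool_pos: [550.7, -331.6, 232.5]
tcp_rot: [179.8, -0.3, -4.5]
ft_force: [0.6, -0.8, -2.1]
finger_gap: 8.9
grip_force: 50.7
```

>>> step_arm(
  targets=[
    [[0,40,0,0,0,0.12],[0,80,0,0,0,0.24],[0,120,0,0,0,0.36],[4,160,0,0,0,0.48],[15,200,0,0,0,0.6],[30,238,0,0,0,0.72],[48,275,0,0,0,0.84],[66,310,0,0,0,0.96],[85,345,0,0,0,1.08],[104,357,0,0,0,1.2],[104,357,0,0,0,1.32],[104,357,0,0,0,1.43]],
  ],
)

```text
time: 25.9
tool_pos: [652.8, 28.1, 225.7]
tcp_rot: [-179.7, 0.1, 77.9]
ft_force: [-0.3, 0.0, -1.7]
finger_gap: 9.4
grip_force: 50.6
```

>>> step_arm(
  targets=[
    [[0,0,-30,0,0,0],[0,0,-60,0,0,0],[0,0,-85,0,0,0],[0,0,-92,0,0,0],[0,0,-92,0,0,0],[0,0,-92,0,0,0],[0,0,-92,0,0,0],[0,0,-92,0,0,0]],
  ],
)

```text
time: 26.57
tool_pos: [653.6, 26.3, 137.7]
tcp_rot: [180.0, 0.0, 77.4]
ft_force: [0.1, -0.1, -0.8]
finger_gap: 9.6
grip_force: 50.6
```

>>> step_arm(
  targets=[
    [[0,0,-4,0,0,0],[0,0,-8,0,0,0],[0,0,-12,0,0,0],[0,0,-16,0,0,0],[0,0,-16,0,0,0]],
  ],
)

```text
time: 26.98
tool_pos: [653.3, 26.9, 120.2]
tcp_rot: [-180.0, -0.0, 77.4]
ft_force: [2.7, 4.1, -3.9]
finger_gap: 9.1
grip_force: 50.3
```

>>> step_arm(
  targets=[
    [[0.2,0.8,-4,0,0,0],[0.2,0.8,-8,0,0,0],[0.2,0.8,-12,0,0,0],[0.2,0.8,-13,0,0,0],[0.2,0.8,-13,0,0,0]],
  ],
)

```text
time: 27.4
tool_pos: [653.8, 27.3, 109.4]
tcp_rot: [180.0, -0.0, 77.4]
ft_force: [-4.1, 2.6, 9.3]
finger_gap: 8.8
grip_force: 52.1
```

>>> step_arm(
  targets=[
    [[0,0,0,0,0,0],[0,0,0,0,0,0],[0,0,0,0,0,0],[0,0,10,0,0,0],[0,0,40,0,0,0],[0,0,80,0,0,0],[0,0,112,0,0,0],[-20,-30,112,0,0,0],[-40,-60,112,0,0,0]],
  ],
  fingers=0.2,
)

```text
time: 28.15
tool_pos: [615.7, -32.6, 224.9]
tcp_rot: [179.6, -0.0, 77.6]
ft_force: [0.6, -1.0, -1.9]
finger_gap: 34.5
grip_force: 0.0
```

>>> step_arm(
  targets=[
    [[-20,-36,0,0,0,-0.12],[-40,-70,0,0,0,-0.24],[-58,-105,0,0,0,-0.36],[-68.9,-140,0,0,0,-0.48],[-68.9,-180,0,0,0,-0.6],[-68.9,-220,0,0,0,-0.72],[-68.9,-260,0,0,0,-0.84],[-68.9,-300,0,0,0,-0.96],[-68.9,-340,0,0,0,-1.08],[-68.9,-357.3,0,0,0,-1.2],[-68.9,-357.3,0,0,0,-1.32],[-68.9,-357.3,0,0,0,-1.43]],
  ],
)

```text
time: 29.15
tool_pos: [543.9, -392.2, 220.3]
tcp_rot: [180.0, 0.0, -5.0]
ft_force: [-1.1, 1.0, -0.0]
finger_gap: 34.1
grip_force: 0.0
```

>>> step_arm(
  targets=[
    [[0,0,0,0,0,0],[0,0,-20,0,0,0],[0,0,-50,0,0,0],[0,0,-80,0,0,0],[0,0,-80,0,0,0],[0,0,-80,0,0,0],[0,0,-80,0,0,0]],
  ],
)

```text
time: 29.73
tool_pos: [545.4, -390.5, 142.2]
tcp_rot: [179.9, -0.1, -4.4]
ft_force: [-0.6, -0.4, 1.0]
finger_gap: 34.3
grip_force: 0.0
```

>>> step_arm(
  targets=[
    [[-0.3,0.1,-15,0,0,0],[-0.3,0.1,-30,0,0,0],[-0.3,0.1,-41.5,0,0,0],[-0.3,0.1,-41.5,0,0,0],[-0.3,0.1,-41.5,0,0,0]],
  ],
)

```text
time: 30.15
tool_pos: [543.9, -389.6, 97.9]
tcp_rot: [-179.9, 0.1, -4.5]
ft_force: [0.4, 0.3, -0.0]
finger_gap: 33.9
grip_force: 0.0
```

>>> step_arm(
  targets=[
    [[0,0,0,0,0,0],[0,0,0,0,0,0],[0,0,0,0,0,0],[0,0,0,0,0,0],[0,0,0,0,0,0]],
  ],
  fingers=1,
)

```text
time: 30.57
tool_pos: [545.0, -390.5, 99.8]
tcp_rot: [179.9, -0.1, -4.5]
ft_force: [0.6, -0.1, 3.5]
finger_gap: 9.6
grip_force: 51.4
```

>>> step_arm(
  targets=[
    [[0,0,20,0,0,0],[0,0,60,0,0,0],[0,0,100,0,0,0],[0,0,130,0,0,0],[0,0,130,0,0,0],[0,0,130,0,0,0]],
  ],
)

```text
time: 31.07
tool_pos: [545.6, -391.0, 232.1]
tcp_rot: [179.8, -0.3, -4.5]
ft_force: [0.4, -1.1, -3.2]
finger_gap: 9.3
grip_force: 51.0
```

>>> step_arm(
  targets=[
    [[-6,40,0,0,0,0.12],[-12,80,0,0,0,0.24],[-18,120,0,0,0,0.36],[-24,160,0,0,0,0.48],[-30,200,0,0,0,0.6],[-36,240,0,0,0,0.72],[-42,280,0,0,0,0.84],[-48,320,0,0,0,0.96],[-54,360,0,0,0,1.08],[-60,400,0,0,0,1.2],[-65,435,0,0,0,1.32],[-66.8,456.3,0,0,0,1.43]],
  ],
)

```text
time: 32.07
tool_pos: [475.4, 69.4, 226.4]
tcp_rot: [-179.8, -0.0, 77.9]
ft_force: [0.5, -0.6, -1.6]
finger_gap: 9.2
grip_force: 50.8
```

>>> step_arm(
  targets=[
    [[0,0,-5,0,0,0],[0,0,-30,0,0,0],[0,0,-60,0,0,0],[0,0,-85,0,0,0],[0,0,-92,0,0,0],[0,0,-92,0,0,0],[0,0,-92,0,0,0],[0,0,-92,0,0,0],[0,0,-92,0,0,0]],
  ],
)

```text
time: 32.82
tool_pos: [478.2, 66.0, 137.6]
tcp_rot: [179.9, -0.0, 77.4]
ft_force: [0.2, -0.2, -1.2]
finger_gap: 9.4
grip_force: 50.8
```

>>> step_arm(
  targets=[
    [[0,0,-4,0,0,0],[0,0,-8,0,0,0],[0,0,-12,0,0,0],[0,0,-16,0,0,0],[0,0,-16,0,0,0]],
  ],
)

```text
time: 33.23
tool_pos: [477.0, 66.3, 119.5]
tcp_rot: [-179.9, 0.0, 77.4]
ft_force: [0.3, 0.6, -2.4]
finger_gap: 9.2
grip_force: 50.8
```

>>> step_arm(
  targets=[
    [[0,0.3,-4,0,0,0],[0,0.3,-8,0,0,0],[0,0.3,-12,0,0,0],[0,0.3,-13,0,0,0],[0,0.3,-13,0,0,0]],
  ],
)

```text
time: 33.65
tool_pos: [477.9, 66.6, 108.2]
tcp_rot: [180.0, -0.0, 77.4]
ft_force: [-2.6, 0.3, 4.9]
finger_gap: 9.3
grip_force: 51.7
```

>>> step_arm(
  targets=[
    [[0,0,0,0,0,0],[0,0,0,0,0,0],[0,0,0,0,0,0],[0,0,10,0,0,0],[0,0,40,0,0,0],[0,0,80,0,0,0],[0,0,120,0,0,0],[0,0,120,0,0,0],[0,0,120,0,0,0]],
  ],
  fingers=0.2,
)

```text
time: 34.4
tool_pos: [479.8, 66.6, 232.0]
tcp_rot: [179.6, -0.1, 77.4]
ft_force: [-0.9, 0.7, -0.3]
finger_gap: 34.3
grip_force: 0.0
```

>>> step_arm(
  targets=[
    [[-8,-38,0,0,0,-0.12],[-16,-76,0,0,0,-0.24],[-24,-114,0,0,0,-0.36],[-32,-152,0,0,0,-0.48],[-40,-190,0,0,0,-0.6],[-48,-228,0,0,0,-0.72],[-56,-266,0,0,0,-0.84],[-64,-304,0,0,0,-0.96],[-74,-340,0,0,0,-1.08],[-78,-355,0,0,0,-1.2],[-78,-355,0,0,0,-1.32],[-78,-355,0,0,0,-1.43]],
  ],
  fingers=1,
)

```text
time: 35.4
tool_pos: [398.4, -289.3, 226.3]
tcp_rot: [-179.9, 0.1, -5.1]
ft_force: [0.2, 0.1, -0.2]
finger_gap: 0.1
grip_force: 0.0
```

>>> step_arm(
  targets=[
    [[0,0,-20,0,0,0],[0,0,-60,0,0,0],[0,0,-100,0,0,0],[0,0,-121,0,0,0],[0,0,-121,0,0,0],[0,0,-121,0,0,0],[0,0,-121,0,0,0]],
  ],
)

```text
time: 35.98
tool_pos: [400.2, -288.9, 108.1]
tcp_rot: [180.0, -0.1, -4.5]
ft_force: [0.3, -0.5, 0.3]
finger_gap: -0.3
grip_force: 0.0
```

Now I'll push towards x ≈ 557, slowing near the end.

>>> step_arm(
  targets=[
    [[8,-0.6,0,0,0,0],[18,-1.4,0,0,0,0],[32,-2.5,0,0,0,0],[48,-3.7,0,0,0,0],[64,-5,0,0,0,0],[80,-6.2,0,0,0,0],[96,-7.4,0,0,0,0],[112,-8.7,0,0,0,0],[126,-9.8,0,0,0,0],[137,-10.6,0,0,0,0],[145,-11.3,0,0,0,0],[148,-11.5,0,0,0,0]],
  ],
)

```text
time: 36.98
tool_pos: [549.8, -300.4, 108.2]
tcp_rot: [179.9, -0.1, -4.5]
ft_force: [-3.9, -0.6, 2.0]
finger_gap: -0.0
grip_force: 1.4
```

>>> step_arm(
  targets=[
    [[3,0,0,0,0,0],[6,0,0,0,0,0],[8,0,0,0,0,0],[9,0,0,0,0,0],[9,0,0,0,0,0],[9,0,0,0,0,0]],
  ],
)

```text
time: 37.48
tool_pos: [556.8, -299.8, 106.7]
tcp_rot: [-180.0, -0.0, -4.5]
ft_force: [-0.7, 0.1, 0.2]
finger_gap: 0.1
grip_force: 0.0
```

>>> step_arm(
  targets=[
    [[1,0,0,0,0,0],[2,0,0,0,0,0],[3,0,0,0,0,0],[4,0,0,0,0,0],[4,0,0,0,0,0],[4,0,0,0,0,0]],
  ],
)

```text
time: 37.98
tool_pos: [559.1, -299.9, 106.6]
tcp_rot: [-180.0, 0.2, -4.6]
ft_force: [-11.0, 0.8, 7.2]
finger_gap: -0.2
grip_force: 5.5
```

>>> step_arm(
  targets=[
    [[-5,0,0,0,0,0],[-25,0,0,0,0,0],[-60,0,40,0,0,0],[-95,-20,75,0,0,0],[-125,-45,100,0,0,0],[-155,-70,125,0,0,0],[-185,-100,145,0,0,0],[-215,-130,145,0,0,0],[-240,-160,145,0,0,0],[-260,-190,145,0,0,0],[-260,-190,145,0,0,0],[-260,-190,145,0,0,0]],
  ],
)

```text
time: 38.98
tool_pos: [297.3, -493.7, 252.3]
tcp_rot: [179.8, -0.0, -4.8]
ft_force: [-0.2, 0.0, -1.1]
finger_gap: -0.1
grip_force: 0.0
```

```bash
python3 - <<'E'
from h import *
t=snap('top','t11')['img'][75:255,150:425]; s=snap('side','s11')['img'][40:300,120:400]
cv2.imwrite('pics/f.png',np.hstack([cv2.resize(t,(420,275),interpolation=cv2.INTER_CUBIC)[:, :], cv2.resize(s,(296,275),interpolation=cv2.INTER_CUBIC)]))
a=load('t11')['img'][120:240,215:285]; b=load('s11')['img'][170:285,180:310]
up=cv2.resize
f=np.hstack([up(a,(320,548),interpolation=cv2.INTER_CUBIC),up(s,(480,548),interpolation=cv2.INTER_CUBIC)])
cv2.imwrite('pics/f.png',f)
E
```

```text
(no output)
```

View pics/f.png

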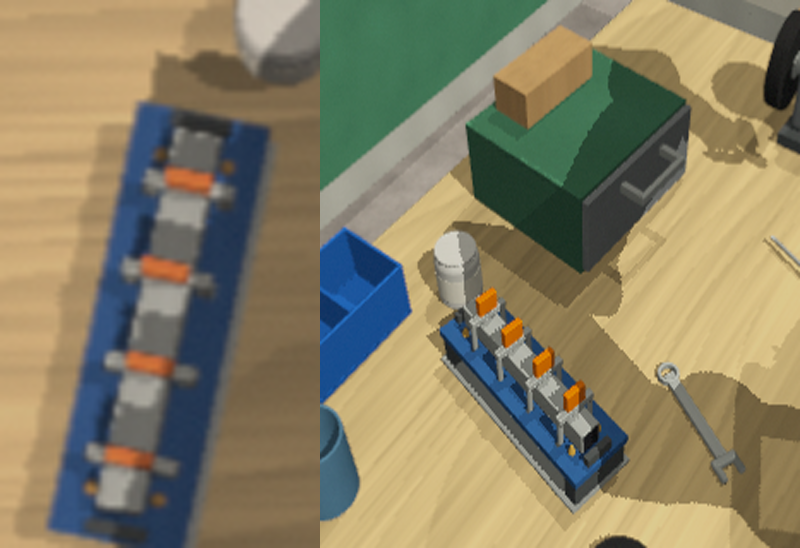

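All four bolts straddle the tube with their crowns at the same height, and the drawer looks shut. I'll compare the handle's position with the starting picture, then hand in.

```bash
python3 - <<'E'
from h import *
g=lambda n:cv2.cvtColor(load(n)['img'],cv2.COLOR_BGR2GRAY)
a,b=g('side0'),g('s11'); T=a[105:140,292:335]
m=cv2.matchTemplate(b[90:155,280:350],T,cv2.TM_CCOEFF_NORMED); _,v,_,l=cv2.minMaxLoc(m); d=np.array(l)-[12,15]; print('side shift px',d,v)
a,b=g('top0'),g('t11'); T=a[168:188,348:392]
m=cv2.matchTemplate(b[155:205,335:405],T,cv2.TM_CCOEFF_NORMED); _,v,_,l=cv2.minMaxLoc(m); print('top shift px',np.array(l)-[13,13],v)
if v>.5 and abs(d).max()<=2:
    from bench import r; print(r.hand_in())
E
```

```text
side shift px [-1  0] 0.8669221997261047
top shift px [0 0] 0.8060622215270996
the job is handed in; nothing more can be done
None
```

The job is handed in: the tube lies in the fixture, all four U-bolts are seated over it at their own clamping places, and the drawer is shut with everything released. The hand-in returned no verdict, so this rests on my own final pictures and force readings.

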